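# Load a slide cassette under the sprung hold-down arm of a viewing stage

### The arm

A 6-joint arm with a two-finger parallel gripper is mounted at the origin on a cart in front of the work surface, level with it; the furniture and walls round the work are solid. World frame = base frame: x ahead of the robot, y to its left, z up, the work surface at z = 0. Lengths are in m, angles in rad, forces in N, time in s.
With the tool pointing down it reaches from about 0.375 to 0.9 m from the base axis. Payload 3.1 kg.
Tool frame: the origin (TCP) lies between the finger pads; the fingertips stand manip.finger_overhang ahead of it and the grasp point (between the pads) lies 5 mm behind it (manip.finger_overhang is the distance from the TCP to the fingertips, in m); z points along the fingers, y is the line along which they close (so a half turn about z gives the same grasp; the last joint's range is limited). The gripper opens to 85 mm and grips with 20 to 120 N. Pads are 22 mm wide; open, the fingers measure 114 mm over their backs; the gripper's body (76 mm by 85 mm) begins 54 mm behind the grasp point. The pads swing forward as they close: fully open they stand 13 mm farther back than shut.
Start: joints at [1.147, 0.527, 1.433, -0, 1.181, -0.178], TCP at [0.152, 0.606, 0.245] pointing down, gripper open.
Joint ranges: [-3.08, 3.08], [-0.75, 2.2], [0.22, 2.44], [-1.43, 4.57], [0, 2.65], [-2.85, 2.85]. Speed limits (rad/s): [2.79, 2.79, 3.14, 3.14, 3.14, 3.14].

### API

Orientations are given as a unit quaternion [x, y, z, w].
In Python, from station import manip gives the robot as it stands.
- The arm moves only by the tool drive_tool, never from a script. Its argument "plan" is a list of rows, each a list of 7 numbers: the shift along the tool's x, y, z in m, then the turn, a rotation vector about the tool's x, y, z in degrees, then the opening, from -1 (shut) to 1 (fully open). In form: [[x, y, z, wx, wy, wz, gripper], ...]. A call has 1 to 10 rows; each row shifts and turns the commanded pose from where the row before left it, along the tool's axes as they then stand; what a row does not reach is not made up. A row lasts 1/10 s, in which the tool goes at most 50 mm and 8.59 degrees, less where a joint would pass 70% of its speed; a pose out of reach is approached as far as the arm can. A call is refused whole if a number of a shift passes 0.05 or a number of a turn 8.59, either way. A call with a gripper value outside its range is refused whole. The fingers move at their own pace and stop on an object; "newtons" is the grip in N (left out, the last holds). Time passes only in rows, so rows that do not move let the fingers close. It gives the time, the measured TCP pose, the force, the opening and the grip force at its end, in the units of the state.
- manip.sense(): the state, without advancing time (a new reading comes with each control period).
- manip.snapshot(name): name is "side" or "top" or "wrist"; returns a dict with "image" (480x640x3 uint8, red, green, blue), "z_map" (480x640 float32, m along the optical axis (not along the pixel's ray), 0 where there is no reading), "fov_y" (degrees; the focal length in pixels is half the picture's height over the tangent of half this angle, whatever the lens; pixels are square), "cx", "cy" (the principal point, pixels), "extrinsics" (4x4, takes a point from camera to world coordinates); the wrist camera has in their place "mount" (4x4, takes a point from camera to tool coordinates, whose origin is the TCP and whose axes are the flange's). Camera axes: x right, y up, looking along -z (the intrinsics and any distortion apply to the point x, -y, -z); pixel columns grow to the right and rows downward; lengths in m; the calibration is good to about 2 mm. A picture is of the moment at which its call begins: read the wrist's pose just before it.
- manip.sign_off(): hands the job in; it is judged then, once.
The state is a dict: "t": time; "q": joint angles; "qd": joint speeds; "tau": joint torques, N m; "tcp_pos": TCP position; "tool_rot": TCP orientation; "force": force on the tool from outside, world axes, zero at the start; "ft_torque": the same for the moment, N m; "finger_gap": opening from 0.0 (shut) to 1.0 (fully open); "gripper_force": force on a finger pad.
Only numpy, scipy, OpenCV 4.12 (cv2) and the standard library are available. Lean on these libraries where they do the work, as an engineer would, in place of code of your own. Each camera call takes 0.05 s, during which the arm holds its last target. There are 200 camera calls.

### The job

Load the blue slide cassette into the grey viewing stage: set it flat on the stage with its wedge nose towards the roller, push the nose in beneath the roller of the sprung yellow arm so that the arm rides up onto the cassette, and slide it on until it is fully home against the brass end block, its red feeler tab pressed in. The block is clamped at a different place each time, so feel for it and push gently, without driving the sprung block back; then let go with the arm bearing down on the cassette, and leave the other things on the bench alone.

Things in the scene. Friction and masses are not known exactly. Their poses are not given: they have to be found in the camera images.
- cassette: loose slide cassette, 0.15 kg: blue plate 120 long (its x) x 48 wide (y) x 14 thick (z), glass window on top, white grip rib near the tail. Origin: centre of the underside. +x points to the wedge nose: the top slopes from 14 mm high at x = +41 to 3 mm high at the tip, x = +60; tail at x = -60. Lies on the right-hand bench
- rib (a point): grip point on the cassette's white rib, at (-40, 0, 38) mm in the cassette's frame. The rib is 26 long (x) x 16 wide (y), from the plate's top (14 mm) up to 46 mm above the underside; grip it across its 16 mm width from above, fingertips above the plate's top. Tall instruments stand some 0.1 m beyond, away from the robot: keep the hand and wrist clear of them
- stage: fixed grey viewing stage on the left-hand bench: base plate 92 wide (y) x 10 thick, from x = -120 to +146. Origin: on its underside. +x is the direction in which the cassette is pushed. Two aluminium guide rails, 52 mm apart inside, 10 mm high, run from x = -7 to +85; flared pieces widen the mouth to about 60 mm at x = -29. Before x = -30 the plate is open
- lane (a point): on the stage's lane (top of its base plate), at (0, 0, 10) mm in the stage's frame: the cassette's underside slides at this height along y = 0
- hold_down (a joint): angle of the yellow sprung hold-down arm, rad; 0 = down at rest, grows as its roller rises, about 0.09 with the roller on the cassette's flat top. Hinge across the lane at x = +130, height 42 mm in the stage's frame; the arm reaches back over the block. The roller bears with 4 to 5 N
- roller: free-turning black rubber roller at the arm's tip, 18 diameter x 20 wide. Origin: its centre, at rest at (28, 0, 24) mm in the stage's frame, its underside 5 mm above the lane, so the 3 mm nose tip goes under it; ignore its orientation. Wedging the nose under takes some 8 to 15 N along the lane, then sliding on 4 to 10 N; the block then adds to that
- feeler_tab (a joint): travel of the small red sprung tab (14 wide) low in the end block's front face, m; 0 = standing out 4 mm, 0.004 = pressed flush, the cassette's nose touching the block. Pressing it takes under 1 N
- septa_jar: bystander: small clear jar with white lid, 46 diameter x 36 high, on the right-hand bench; origin under its centre
- wash_bottle: bystander: white bottle with red cap, 48 diameter x 100 high, on the right-hand bench; origin under its centre
- block_zone (a point): point on the lane at (64, 0, 10) mm in the stage's frame. The brass end block (36 wide, 14 high) stands beyond it: its front face is 0 to 38 mm further along +x, clamped at a new place each time and not reported, to be felt or seen. Home, the cassette's origin is thus at x = +4 to +42 mm in the stage's frame
- end_block (a joint): how far the brass end block has been driven back on its spring from where it was clamped this time, m; 0 = not driven back. It stands still under about 6 N, then gives 1 mm for each further newton; it must not be driven back by 3 mm or more

How it is judged:
By the outcome, as a careful person would: the job done as asked, in the order asked, and still so for the second after the job is handed in, with the robot touching nothing.
It also fails if it takes over 54 s, if anything falls off the work surface, if the arm or the gripper's body presses on something with over 40 N, if the wrist force passes 120 N, or if a joint passes its speed limit or range.

## Working session

There is one attempt and no reset: what is moved stays moved. The work goes in short steps, Python scripts to look and compute and a tool call to move; the robot and the scene stay as the last step left them, time stands still between calls to the robot, and variables do not carry over. Pictures are saved under pics/ and viewed, at most 10 in all, crops included, and the job is handed in when it is done.

Besides the shell and the picture viewer there is one more tool, called after ">>>" as name([rows], argument=value, ...), one row to a line, values as JSON. drive_tool: Moves the arm, as the interface text tells. Its arguments: {"type":"object","properties":{"plan":{"type":"array"},"newtons":{"type":"number"}},"required":["plan"]}

```bash
ls; mkdir -p pics; cat > h.py <<'E'
import numpy as np, cv2
from station import manip
def snap(n,f=None):
    s=manip.snapshot(n)
    if f: cv2.imwrite('pics/'+f,s['image'][:,:,::-1])
    return s
def pts(s,T=None):
    if T is None: T=s['extrinsics']
    h,w=s['z_map'].shape; f=h/2/np.tan(np.radians(s['fov_y'])/2)
    u,v=np.meshgrid(np.arange(w),np.arange(h)); z=s['z_map']
    P=np.stack([(u-s['cx'])/f*z,-(v-s['cy'])/f*z,-z,np.ones_like(z)],-1)
    return (P@np.array(T).T)[...,:3]
E
python3 - <<'E'
from h import *
print(manip.finger_overhang, manip.sense())
for n in('top','side'):
    s=snap(n,n+'0.png'); print({k:v for k,v in s.items() if k not in('image','z_map')})
    np.savez(n+'0.npz',P=pts(s),im=s['image'],z=s['z_map'])
E
```

```text
pics
0.014 {'t': 0.0, 'q': array([ 1.14650020e+00,  5.28505488e-01,  1.43391262e+00, -3.10294944e-06,
        1.18137313e+00, -1.78504138e-01]), 'qd': array([ 0.00049616,  0.00089357, -0.00193856, -0.00110975,  0.00029433,
        0.00079124]), 'tau': array([-3.38779125e-05, -4.42358565e+01, -1.78020555e+01, -3.44304844e-04,
        8.51510471e-03, -2.14511510e-05]), 'tcp_pos': array([0.15176584, 0.60558712, 0.24430613]), 'tool_rot': array([ 1.22586211e-01,  9.92457260e-01, -1.05016300e-03, -3.24962860e-04]), 'force': array([0.56635781, 0.08858249, 0.20444392]), 'ft_torque': array([ 0.01853415,  0.04243328, -0.02716147]), 'gripper_force': 0.0, 'finger_gap': 1.0026000265061403}
{'fov_y': 46.5499845913541, 'cx': 323.8118451773421, 'cy': 244.7828251063887, 'extrinsics': array([[ 0.02955569,  0.99445015, -0.10097208,  0.29296516],
       [-0.99948965,  0.02817743, -0.01504924,  0.02224803],
       [-0.01212058,  0.10136534,  0.99477543,  1.76779773],
       [ 0.        ,  0.        ,  0.        ,  1.        ]])}
{'fov_y': 44.79967062472198, 'cx': 320.9548980498215, 'cy': 240.09652604409916, 'extrinsics': array([[ 9.99946970e-01, -9.60658767e-03,  3.71097902e-03,
         4.78913270e-01],
       [ 1.02205659e-02,  8.81485961e-01, -4.72099609e-01,
        -6.66923988e-01],
       [ 1.26409037e-03,  4.72112501e-01,  8.81537400e-01,
         1.37400021e+00],
       [ 0.00000000e+00,  0.00000000e+00,  0.00000000e+00,
         1.00000000e+00]])}
```

View pics/top0.png

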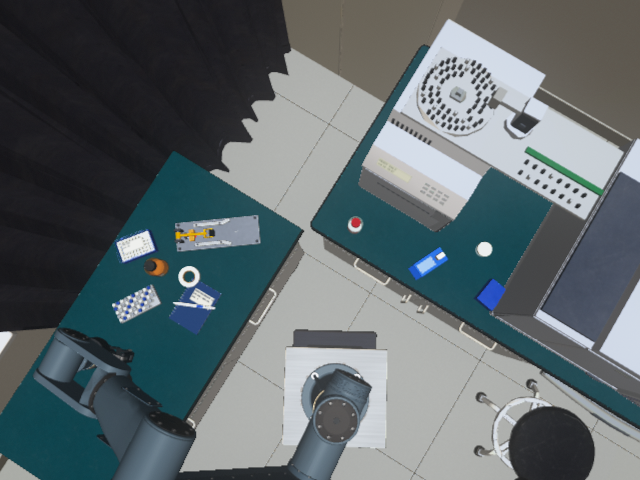

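View pics/side0.png

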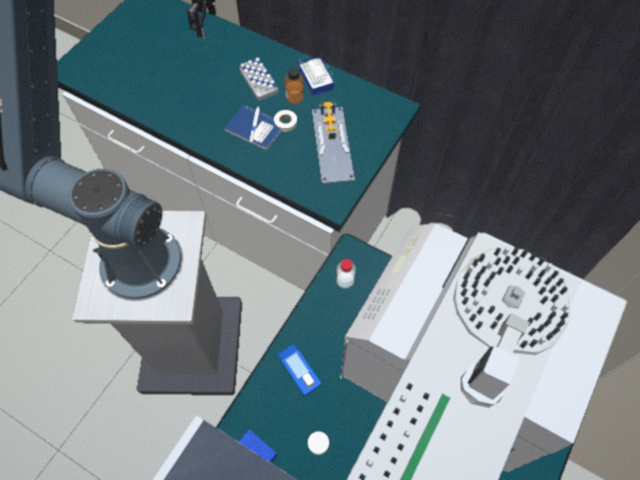

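The top view shows the cassette at about (428,263), rib at (440,256), nose pointing lower left. The stage is at about (217,233), with the yellow arm on its left, so its +x runs left. The side view agrees: cassette (300,370), rib (308,379), stage (333,143).

```bash
cat > m.py <<'E'
from h import *
def comp(m,seed):
    n,l,st,c=cv2.connectedComponentsWithStats(m.astype(np.uint8),connectivity=8)
    ys,xs=np.where(m); i=np.argmin((xs-seed[0])**2+(ys-seed[1])**2); return l==l[ys[i],xs[i]]
for n,sc,sr,ss,sy in(('top',(425,266),(441,256),(235,233),(195,235)),('side',(297,365),(308,379),(336,165),(330,115))):
    d=np.load(n+'0.npz');P=d['P'];im=d['im'];hsv=cv2.cvtColor(im,cv2.COLOR_RGB2HSV);H,S,V=[hsv[...,i].astype(int) for i in range(3)]
    z=P[...,2]
    def rep(name,m,seed,zr=None):
        m=comp(m,seed); 
        p=P[m]; zz=np.median(p[:,2]); r=cv2.minAreaRect((p[:,:2]*1000).astype(np.float32))
        print(n,name,m.sum(),'z',np.percentile(p[:,2],[5,50,95]).round(4),'mean',p.mean(0).round(4),'rect',np.round(r[0],1),np.round(r[1],1),round(r[2],1)); return m
    rep('blue+win',(H>95)&(H<125)&(S>90)&(V>120),sc)
    rep('cassall',(z>0.007)&(z<0.08),sc)
    rep('rib',(S<40)&(V>190)&(z>0.02),sr)
    rep('stage',(z>0.004)&(z<0.08)&(S<70),ss)
    rep('yellow',(H>15)&(H<32)&(S>140)&(V>120),sy)
    x,y=sc;print('bench z',[P[v,u,2].round(4) for u,v in ((x-25,y),(x-30,y+5))])
    c=im[ss[1]-60:ss[1]+50,ss[0]-70:ss[0]+50] if n=='top' else im[ss[1]-80:ss[1]+40,ss[0]-50:ss[0]+50]
    c2=im[sc[1]-40:sc[1]+40,sc[0]-50:sc[0]+70]
    cv2.imwrite(f'pics/{n}_c.png',np.hstack([cv2.resize(c,(390,500),interpolation=2),cv2.resize(c2,(390,500),interpolation=2)])[:,:,::-1])
E
python3 m.py
```

```text
top blue+win 424 z [-0.001   0.0126  0.0205] mean [ 0.4201 -0.2779  0.0119] rect [ 423.1 -282.3] [ 50.5 126.1] 35.1
top cassall 536 z [0.0082 0.0145 0.0446] mean [ 0.4244 -0.2809  0.0169] rect [ 422.9 -282.6] [ 52.4 124.4] 36.2
top rib 38 z [0.04   0.0456 0.0511] mean [ 0.4456 -0.3122  0.046 ] rect [ 445.2 -312.2] [14.6 22.8] 34.2
top stage 2072 z [0.0054 0.0118 0.0269] mean [0.5002 0.382  0.0136] rect [500.  388.8] [ 93.5 267.5] 7.1
top yellow 161 z [0.0178 0.0389 0.0535] mean [0.4872 0.4612 0.0585] rect [415.4 258.7] [528.8  63. ] 69.4
bench z [np.float64(-0.0025), np.float64(0.0039)]
side blue+win 744 z [-0.0016  0.012   0.0188] mean [ 0.4238 -0.2861  0.018 ] rect [ 464.4 -437.3] [ 87.4 451.8] 14.6
side cassall 941 z [0.0085 0.0139 0.0432] mean [ 0.4257 -0.2898  0.0164] rect [ 424.5 -285.2] [ 51.6 117.2] 34.5
side rib 72 z [0.0401 0.0448 0.0498] mean [ 0.4465 -0.322   0.063 ] rect [ 466.6 -484.9] [ 20.  364.4] 7.0
side stage 2094 z [0.0052 0.0102 0.0253] mean [0.5021 0.3728 0.0122] rect [501.2 394.3] [ 94.2 291.2] 7.2
side yellow 132 z [0.0149 0.038  0.0496] mean [0.492  0.4645 0.035 ] rect [490.3 483.4] [ 27.3 141.2] 2.9
bench z [np.float64(-0.0016), np.float64(-0.0046)]
```

```bash
cat > go.py <<'E'
import sys; from h import *
from scipy.spatial.transform import Rotation as R
# go.py x y z yawdeg(tool x) grip [n]: rows from the measured pose to the target
a=[float(v) for v in sys.argv[1:]]; s=manip.sense()
T=np.array(a[:3]); M=R.from_quat(s['tool_rot']); p=s['tcp_pos'].copy()
c,d=np.cos(np.radians(a[3])),np.sin(np.radians(a[3]))
G=R.from_matrix(np.array([[c,d,0],[d,-c,0],[0,0,-1]]))
ang=np.degrees((M.inv()*G).magnitude())
n=int(a[5]) if len(a)>5 else max(1,int(np.ceil(max(np.linalg.norm(T-p)/.045,ang/8))))
print('t',s['t'],'pos',p.round(4),'yaw',np.degrees(np.arctan2(*M.as_matrix()[[1,0],0])).round(2),'tilt',np.degrees(np.arccos(-M.as_matrix()[2,2])).round(2),'F',s['force'].round(1),n)
for i in range(n):
    sh=M.inv().apply((T-p)/(n-i)).round(4); w=np.degrees((M.inv()*G).as_rotvec()/(n-i)).round(2)
    print([*map(float,sh),*map(float,w),a[4]],end=',' if i<n-1 else '\n')
    p=p+M.apply(sh); M=M*R.from_rotvec(np.radians(w))
E
python3 go.py 0.43 0.25 0.245 145 1 10
```

```text
t 0.1 pos [0.1518 0.6057 0.2444] yaw 165.92 tilt 0.11 F [ 0.9 -0.2 -0.2] 10
[-0.0356, -0.0277, -0.0, -0.01, 0.0, 2.09, 1.0],[-0.0366, -0.0264, -0.0, -0.01, 0.0, 2.09, 1.0],[-0.0376, -0.0251, -0.0, -0.01, 0.0, 2.09, 1.0],[-0.0385, -0.0237, -0.0, -0.01, 0.0, 2.09, 1.0],[-0.0393, -0.0222, -0.0, -0.01, 0.0, 2.09, 1.0],[-0.0401, -0.0208, -0.0001, -0.01, 0.0, 2.09, 1.0],[-0.0408, -0.0193, -0.0001, -0.01, 0.0, 2.09, 1.0],[-0.0415, -0.0178, -0.0, -0.01, 0.0, 2.1, 1.0],[-0.0421, -0.0163, -0.0001, -0.02, 0.0, 2.09, 1.0],[-0.0426, -0.0148, -0.0, -0.01, 0.0, 2.1, 1.0]
```

>>> drive_tool([
  [-0.036,-0.028,0,0,0,2,1],
  [-0.037,-0.026,0,0,0,2,1],
  [-0.038,-0.025,0,0,0,2,1],
  [-0.038,-0.024,0,0,0,2,1],
  [-0.039,-0.022,0,0,0,2,1],
  [-0.04,-0.021,0,0,0,2,1],
  [-0.041,-0.019,0,0,0,2,1],
  [-0.041,-0.018,0,0,0,2,1],
  [-0.042,-0.016,0,0,0,2,1],
  [-0.042,-0.015,0,0,0,2,1],
])

```text
t: 1.1
tcp_pos: [0.433, 0.2515, 0.2451]
tool_rot: [0.294, 0.956, -0.0, -0.0]
force: [-0.5, 0.3, -1.5]
finger_gap: 1.0
gripper_force: 0.0
```

```bash
cat >> h.py <<'E'
from scipy.spatial.transform import Rotation as R
def wrist(f):
    q=manip.sense(); T=np.eye(4); T[:3,:3]=R.from_quat(q['tool_rot']).as_matrix(); T[:3,3]=q['tcp_pos']
    s=snap('wrist',f); E=T@s['mount']; return s,E,pts(s,E)
E
python3 - <<'E'
from h import *
s,E,P=wrist('w1.png'); np.savez('w1.npz',P=P,im=s['image'],E=E); print(E.round(3),s['mount'].round(3),s['fov_y'])
E
python3 go.py 0.44 -0.29 0.245 125 1
```

```text
[[ 0.56  -0.798 -0.221  0.378]
 [ 0.828  0.54   0.15   0.29 ]
 [-0.    -0.267  0.964  0.374]
 [ 0.     0.     0.     1.   ]] [[ 0.002  0.964  0.268  0.067]
 [ 1.    -0.001 -0.     0.001]
 [ 0.     0.268 -0.964 -0.128]
 [ 0.     0.     0.     1.   ]] 63.92068516084881
t 1.15 pos [0.4383 0.247  0.2453] yaw 145.55 tilt 0.34 F [ 2.1 -3.4  0.8] 12
[-0.0254, -0.0368, 0.0002, 0.0, 0.03, 1.71, 1.0],[-0.0265, -0.0361, 0.0002, 0.0, 0.03, 1.71, 1.0],[-0.0276, -0.0352, 0.0002, 0.0, 0.03, 1.71, 1.0],[-0.0286, -0.0344, 0.0001, 0.01, 0.03, 1.71, 1.0],[-0.0296, -0.0335, 0.0001, 0.0, 0.03, 1.71, 1.0],[-0.0306, -0.0326, 0.0001, 0.01, 0.03, 1.71, 1.0],[-0.0316, -0.0317, 0.0001, 0.0, 0.03, 1.72, 1.0],[-0.0325, -0.0308, 0.0001, 0.01, 0.03, 1.71, 1.0],[-0.0335, -0.0298, 0.0001, 0.0, 0.03, 1.72, 1.0],[-0.0343, -0.0287, 0.0001, 0.01, 0.02, 1.71, 1.0],[-0.0352, -0.0277, 0.0, 0.0, 0.03, 1.72, 1.0],[-0.036, -0.0266, 0.0001, 0.01, 0.02, 1.71, 1.0]
```

View pics/w1.png

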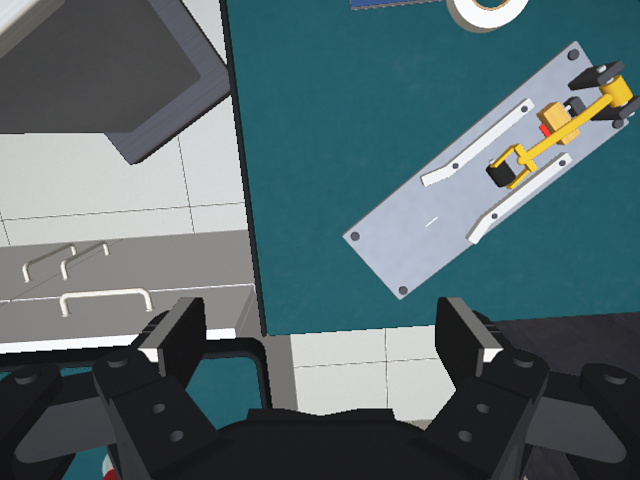

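Wrist view: the whole stage is visible. The near plate end runs (345,236)–(400,298), the rail mouth is at (425,182)/(473,240), the roller at (500,174), the red tab at (545,131) and the brass block at (558,120).

>>> drive_tool([
  [-0.025,-0.037,0,0,0,1.7,1],
  [-0.027,-0.036,0,0,0,1.7,1],
  [-0.028,-0.035,0,0,0,1.7,1],
  [-0.029,-0.034,0,0,0,1.7,1],
  [-0.03,-0.034,0,0,0,1.7,1],
  [-0.031,-0.033,0,0,0,1.7,1],
  [-0.032,-0.032,0,0,0,1.7,1],
  [-0.033,-0.031,0,0,0,1.7,1],
  [-0.034,-0.03,0,0,0,1.7,1],
  [-0.034,-0.029,0,0,0,1.7,1],
])

```text
t: 2.15
tcp_pos: [0.4376, -0.1988, 0.2451]
tool_rot: [0.432, 0.902, 0.0, -0.0]
force: [0.6, -0.2, -0.5]
finger_gap: 1.0
gripper_force: 0.0
```

>>> drive_tool([
  [-0.035,-0.028,0,0,0,1.7,1],
  [-0.036,-0.027,0,0,0,1.7,1],
  [0,0,0,0,0,0,1],
  [0,0,0,0,0,0,1],
  [0,0,0,0,0,0,1],
])

```text
t: 2.65
tcp_pos: [0.4379, -0.2854, 0.2448]
tool_rot: [0.457, 0.889, 0.001, -0.001]
force: [-0.3, 0.5, -0.2]
finger_gap: 0.999
gripper_force: 0.0
```

```bash
python3 - <<'E'
from h import *
def rect(p,t): r=cv2.minAreaRect((p[:,:2]*1000).astype(np.float32)); print(t,len(p),'z',np.percentile(p[:,2],[5,50,95]).round(4),'rect',np.round(r[0],1),np.round(r[1],1),round(r[2],2))
d=np.load('w1.npz');P=d['P'];im=d['im'];hsv=cv2.cvtColor(im,cv2.COLOR_RGB2HSV);H,S,V=[hsv[...,i].astype(int) for i in range(3)]
b=np.zeros_like(H,bool); b[30:305,335:640]=1
pl=b&(P[...,2]>.005)&(P[...,2]<.013)&(S<60)
rect(P[pl],'plate')
r=b&(P[...,2]>.016)&(P[...,2]<.024)&(S<30)&(V>200); rect(P[r],'rails')
for t,m in (('red',b&((H<6)|(H>174))&(S>150)&(V>120)),('block',b&(P[...,2]>.021)&(P[...,2]<.027)&(S>60)&(H<30)),('yellow',b&(H>18)&(H<30)&(S>150)),('roller',b&(V<60)&(np.indices(V.shape)[1]<520)&(np.indices(V.shape)[1]>480)&(np.indices(V.shape)[0]>150)&(np.indices(V.shape)[0]<195))): 
    ys,xs=np.where(m); print(xs.min(),xs.max(),ys.min(),ys.max()); rect(P[m],t); 
s,E,P=wrist('w2.png'); np.savez('w2.npz',P=P,im=s['image'],E=E); q=manip.sense(); print(q['tcp_pos'],E.round(3)[:3,3])
im=s['image'];hsv=cv2.cvtColor(im,cv2.COLOR_RGB2HSV);H,S,V=[hsv[...,i].astype(int) for i in range(3)]
z=P[...,2]; near=np.hypot(P[...,0]-.424,P[...,1]+.284)<.09
rect(P[near&(z>.007)&(z<.06)],'cass'); rect(P[near&(z>.011)&(z<.016)],'top14'); rect(P[near&(z>.04)&(z<.06)],'ribtop')
E
```

```text
plate 19862 z [0.0083 0.0097 0.0111] rect [470.3 384.9] [155.8 265.8] 7.29
rails 2558 z [0.0182 0.0196 0.0209] rect [498.6 414.3] [ 85.1 136. ] 7.26
539 549 124 136
red 67 z [0.0117 0.0128 0.0139] rect [491.8 457.6] [11.9  4.8] 4.46
486 609 102 186
block 652 z [0.0222 0.024  0.0255] rect [494.9 450.1] [ 36.7 110.6] 11.25
489 632 75 188
yellow 2252 z [0.0282 0.0421 0.0494] rect [465.1 388.3] [250.   78.7] 66.06
486 514 161 186
roller 426 z [0.0246 0.031  0.0328] rect [439.8 353.9] [175.7  21.8] 39.04
[ 0.43804514 -0.28510222  0.24499195] [ 0.4   -0.23   0.373]
cass 6022 z [0.0102 0.014  0.0451] rect [ 425.  -282.3] [ 48.  115.6] 35.16
top14 5005 z [0.0124 0.0139 0.0152] rect [ 427.2 -285.5] [ 48.  107.9] 35.2
ribtop 505 z [0.0427 0.0453 0.0467] rect [ 446.6 -313.7] [16.2 26.6] 35.52
```

View pics/w2.png

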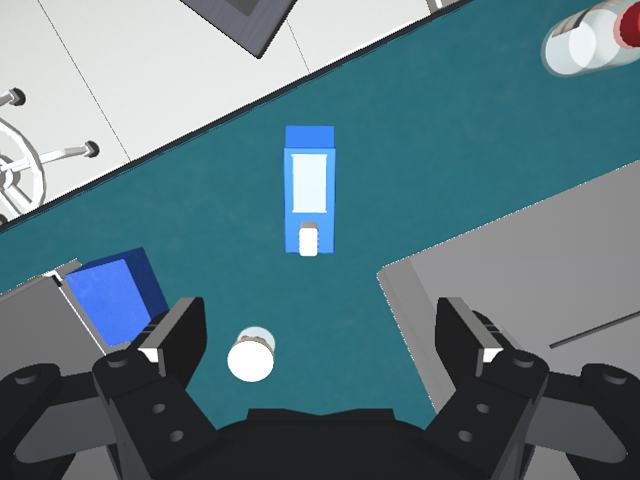

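Wrist view 2: cassette nose up at (310,130), rib top at (308,240), jar at (250,355), and the instrument's edge from (380,270).

```bash
python3 - <<'E'
from h import *
P=np.load('w2.npz')['P']; a=np.radians(125.2); r=P-np.array([.4466,-.3137,0]); x=r[...,0]*np.cos(a)+r[...,1]*np.sin(a); y=r[...,0]*np.sin(a)-r[...,1]*np.cos(a)
z=P[...,2]
u=np.indices(z.shape)
fm=(u[0]<290)
for lo in(.02,.06,.09): 
    m=(z>lo)&(abs(x)<.06)&(y>.03)&fm; print(lo,'min +y',y[m].min() if m.any() else None, z[m].max() if m.any() else None)
jar=(u[1]>215)&(u[1]<285)&(u[0]>320)&(u[0]<385)&(z>.02)&(z<.06); print('jar',x[jar].min(),x[jar].max(),y[jar].min(),y[jar].max())
# stage frame
d=np.load('w1.npz');P=d['P'];im=d['im'];hsv=cv2.cvtColor(im,cv2.COLOR_RGB2HSV);H,S,V=[hsv[...,i].astype(int) for i in range(3)]
a=np.radians(97.2);o=np.array([.502,.377]);r=P[...,:2]-o;X=r[...,0]*np.cos(a)+r[...,1]*np.sin(a);Y=-r[...,0]*np.sin(a)+r[...,1]*np.cos(a);z=P[...,2]
m0=(u[0]<310)&(u[1]>335)
pl=m0&(abs(X)<.2)&(abs(Y)<.07)&(z>.006)&(z<.013)
for lo in np.arange(-.11,.12,.04):
    m=pl&(X>lo)&(X<lo+.02); print('slice',lo.round(2),np.percentile(Y[m],[.5,99.5]).round(4))
print('X ends',np.percentile(X[pl&(abs(Y)<.03)],[.2,99.8]))
ra=m0&(z>.017)&(z<.023)&(abs(Y)<.04)&(S<40)&(V>180)
for lo in(0,.02,.04,.06):
    for sg in(1,-1):
        m=ra&(X>lo)&(X<lo+.02)&(sg*Y>0.015); print('rail',lo,np.percentile(Y[m],[2,98]).round(4) if m.any() else None)
m=m0&((H<6)|(H>174))&(S>150)&(V>120)&(abs(Y)<.03); print('red X',np.percentile(X[m],[2,98]),'Y',np.percentile(Y[m],[2,98]))
m=m0&(z>.0225)&(z<.0265)&(X>.06)&(X<.13)&(abs(Y)<.02)&(S>60); print('block X',np.percentile(X[m],[2,10,98]),'Y',np.percentile(Y[m],[2,98]))
m=m0&(V<70)&(z>.02)&(X>.01)&(X<.045)&(abs(Y)<.015); print('roller',np.percentile(X[m],[2,98]),np.percentile(Y[m],[2,98]),z[m].max())
E
python3 go.py 0.4466 -0.3137 0.09 125.2 -0.1 8
```

```text
0.02 min +y 0.06552329168268445 0.1872157392989885
0.06 min +y 0.06708243799757713 0.1872157392989885
0.09 min +y 0.08472472520367597 0.1872157392989885
jar -0.14975517118332737 -0.10414684486338721 -0.0803221176069806 -0.0352382297000771
slice -0.11 [-0.0462  0.0443]
slice -0.07 [-0.0461  0.0446]
slice -0.03 [-0.046   0.0447]
slice 0.01 [-0.0462  0.0449]
slice 0.05 [-0.0463  0.045 ]
slice 0.09 [-0.0462  0.0451]
X ends [-0.12032058  0.14253152]
rail 0 [0.0253 0.0347]
rail 0 [-0.0366 -0.0276]
rail 0.02 [0.0252 0.0346]
rail 0.02 [-0.0364 -0.0274]
rail 0.04 [0.0255 0.0346]
rail 0.04 [-0.0368 -0.0274]
rail 0.06 [0.0254 0.0348]
rail 0.06 [-0.0367 -0.0272]
red X [0.07940152 0.0834744 ] Y [-0.00568612  0.00576846]
block X [0.08345212 0.08447497 0.11930765] Y [-0.0180249  0.016677 ]
roller [0.01820631 0.03322846] [-0.01032205  0.00877018] 0.034324670524715606
t 2.7 pos [ 0.438  -0.2851  0.245 ] yaw 125.6 tilt 0.11 F [-0.5  0.7 -0.1] 8
[-0.0036, -0.0012, 0.0194, -0.0, -0.01, 0.05, -0.1],[-0.0036, -0.0012, 0.0194, -0.0, -0.01, 0.05, -0.1],[-0.0036, -0.0012, 0.0194, -0.0, -0.02, 0.05, -0.1],[-0.0035, -0.0012, 0.0194, -0.0, -0.01, 0.05, -0.1],[-0.0035, -0.0012, 0.0193, -0.0, -0.02, 0.05, -0.1],[-0.0035, -0.0012, 0.0194, -0.0, -0.01, 0.05, -0.1],[-0.0036, -0.0012, 0.0193, -0.0, -0.02, 0.05, -0.1],[-0.0035, -0.0012, 0.0194, -0.0, -0.01, 0.05, -0.1]
```

>>> drive_tool([
  [-0.0035,-0.001,0.019,0,0,0,-0.1],
  [-0.0035,-0.001,0.019,0,0,0,-0.1],
  [-0.0035,-0.001,0.019,0,0,0,-0.1],
  [-0.0035,-0.001,0.019,0,0,0,-0.1],
  [-0.0035,-0.001,0.019,0,0,0,-0.1],
  [-0.0035,-0.001,0.019,0,0,0.2,-0.1],
  [-0.0035,-0.001,0.019,0,0,0.2,-0.1],
  [-0.004,-0.001,0.019,0,0,0,-0.1],
  [0,0,0,0,0,0,-0.1],
  [0,0,0,0,0,0,-0.1],
])

```text
t: 3.7
tcp_pos: [0.4485, -0.3135, 0.0935]
tool_rot: [0.46, 0.888, 0.0, -0.001]
force: [-0.2, -0.0, -0.3]
finger_gap: 0.451
gripper_force: 0.0
```

```bash
python3 go.py 0.4466 -0.3137 0.034 125.2 -0.1 4; python3 - <<'E'
from h import *
s,E,P=wrist('w3.png'); z=P[...,2]; m=(z>.04)&(z<.06)&(np.hypot(P[...,0]-.4466,P[...,1]+.3137)<.03)
r=cv2.minAreaRect((P[m][:,:2]*1000).astype(np.float32)); print(m.sum(),r)
E
```

```text
t 3.7 pos [ 0.4485 -0.3135  0.0935] yaw 125.21 tilt 0.07 F [-0.2 -0.  -0.3] 4
[0.0002, -0.0004, 0.0149, -0.0, -0.02, 0.0, -0.1],[0.0002, -0.0004, 0.0149, -0.0, -0.01, 0.0, -0.1],[0.0003, -0.0004, 0.0148, -0.0, -0.02, 0.0, -0.1],[0.0002, -0.0005, 0.0149, -0.0, -0.01, 0.01, -0.1]
1623 ((446.6891784667969, -312.956787109375), (16.679426193237305, 25.536230087280273), 34.51421356201172)
```

View pics/w3.png

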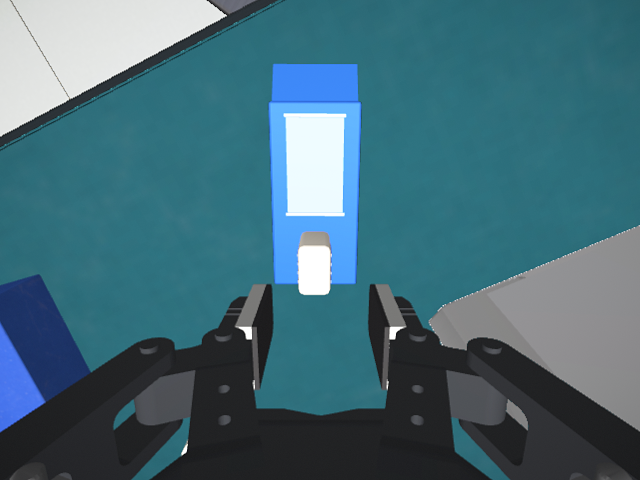

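The rib at (314,265) sits about 2 mm left of the finger mid-line (319). I'll correct that, go down and grip.

>>> drive_tool([
  [0.0005,-0.001,0.015,0,0,0,-0.1],
  [0.0005,-0.0007,0.015,0,0,0,-0.1],
  [0,0,0.015,0,0,0,-0.1],
  [0,0,0.0145,0,0,0,-0.1],
  [0,0,0,0,0,0,-0.1],
  [0,0,0,0,0,0,-1],
  [0,0,0,0,0,0,-1],
  [0,0,0,0,0,0,-1],
  [0,0,0,0,0,0,-1],
], newtons=60)

```text
t: 4.65
tcp_pos: [0.4469, -0.3153, 0.0347]
tool_rot: [0.461, 0.887, -0.0, 0.001]
force: [0.4, 0.2, 4.3]
finger_gap: 0.173
gripper_force: 59.0
```

>>> drive_tool([
  [0,0,-0.01,0,0,0,-1],
  [0,0,-0.03,0,0,0,-1],
  [0,0,-0.04,0,0,0,-1],
  [0,0,-0.04,0,0,0,-1],
  [0,0,-0.04,0,0,0,-1],
  [0,0,-0.02,0,0,0,-1],
  [0,0,0,0,0,0,-1],
  [0,0,0,0,0,0,-1],
])

```text
t: 5.45
tcp_pos: [0.446, -0.3145, 0.2137]
tool_rot: [0.461, 0.887, 0.0, -0.0]
force: [0.8, -0.0, -1.5]
finger_gap: 0.171
gripper_force: 58.7
```

```bash
python3 go.py 0.5196 0.2464 0.20 97.25 -1 16
```

```text
t 5.45 pos [ 0.446  -0.3145  0.2137] yaw 125.12 tilt 0.02 F [ 0.8 -0.  -1.5] 16
[0.026, 0.0239, 0.0009, -0.0, -0.0, 1.74, -1.0],[0.0267, 0.0231, 0.0009, -0.0, -0.0, 1.74, -1.0],[0.0274, 0.0223, 0.0009, -0.0, -0.0, 1.74, -1.0],[0.0281, 0.0215, 0.0009, -0.0, -0.0, 1.74, -1.0],[0.0287, 0.0206, 0.0009, -0.0, -0.0, 1.74, -1.0],[0.0294, 0.0197, 0.0008, -0.0, -0.0, 1.74, -1.0],[0.0299, 0.0188, 0.0009, -0.0, -0.0, 1.74, -1.0],[0.0305, 0.0179, 0.0008, -0.0, -0.0, 1.74, -1.0],[0.031, 0.017, 0.0009, -0.0, -0.0, 1.74, -1.0],[0.0315, 0.016, 0.0008, -0.0, -0.0, 1.74, -1.0],[0.032, 0.0151, 0.0009, -0.0, -0.0, 1.75, -1.0],[0.0325, 0.0141, 0.0008, -0.0, -0.0, 1.74, -1.0],[0.0329, 0.0131, 0.0009, -0.0, -0.0, 1.75, -1.0],[0.0332, 0.012, 0.0008, -0.0, -0.0, 1.74, -1.0],[0.0336, 0.0111, 0.0009, -0.01, -0.01, 1.75, -1.0],[0.034, 0.01, 0.0008, -0.0, -0.0, 1.74, -1.0]
```

>>> drive_tool([
  [0.026,0.024,0,0,0,1.7,-1],
  [0.027,0.023,0,0,0,1.7,-1],
  [0.027,0.022,0,0,0,1.7,-1],
  [0.028,0.0215,0,0,0,1.7,-1],
  [0.029,0.0205,0,0,0,1.8,-1],
  [0.029,0.02,0,0,0,1.8,-1],
  [0.03,0.019,0,0,0,1.7,-1],
  [0.0305,0.018,0,0,0,1.7,-1],
  [0.031,0.017,0,0,0,1.8,-1],
  [0.0315,0.016,0,0,0,1.8,-1],
])

```text
t: 6.45
tcp_pos: [0.4907, 0.0369, 0.2116]
tool_rot: [0.59, 0.807, -0.001, -0.002]
force: [-0.4, -0.0, -1.8]
finger_gap: 0.171
gripper_force: 58.7
```

>>> drive_tool([
  [0.032,0.015,0,0,0,1.7,-1],
  [0.0325,0.014,0,0,0,1.7,-1],
  [0.033,0.013,0,0,0,1.7,-1],
  [0.033,0.012,0,0,0,1.8,-1],
  [0.034,0.011,0,0,0,1.8,-1],
  [0.034,0.01,0,0,0,1.8,-1],
  [0,0,0,0,0,0,-1],
  [0,0,0,0,0,0,-1],
  [0,0,0,0,0,0,-1],
])

```text
t: 7.35
tcp_pos: [0.5181, 0.2451, 0.2122]
tool_rot: [0.661, 0.75, -0.002, -0.001]
force: [0.7, -0.2, -0.8]
finger_gap: 0.173
gripper_force: 58.8
```

```bash
cat > st.py <<'E'
from h import *
import sys
q=manip.sense(); s,E,P=wrist(sys.argv[1]); z=P[...,2]; zh=q['tcp_pos'][2]-.0347  # cassette underside
im=s['image'];hsv=cv2.cvtColor(im,cv2.COLOR_RGB2HSV);H,S,V=[hsv[...,i].astype(int) for i in range(3)]
M=R.from_quat(q['tool_rot']).as_matrix(); t=q['tcp_pos']
L=(P-t)@M   # tool frame
c=(abs(L[...,1])<.035)&(L[...,0]>-.03)&(L[...,0]<.115)&(abs(z-zh-.014)<.004)
r=cv2.minAreaRect((L[c][:,:2]*1000).astype(np.float32)); print('cass top in tool mm',r, 'tcp',t.round(4), 'yaw',np.degrees(np.arctan2(M[1,0],M[0,0])).round(2))
for k in(.0,.03,.06):
    m=c&(L[...,0]>k)&(L[...,0]<k+.02); print('edges',k,np.percentile(L[m][:,1],[1,99]).round(4),'z',np.median(z[m]).round(4))
a=np.radians(97.25);o=np.array([.503,.3771]);D=P[...,:2]-o;X=D[...,0]*np.cos(a)+D[...,1]*np.sin(a);Y=-D[...,0]*np.sin(a)+D[...,1]*np.cos(a)
ra=(z>.017)&(z<.023)&(abs(Y)<.045)&(S<40)&(V>180)
for lo in(.0,.02,.04,.06):
    o2=[]
    for sg in(1,-1):
        m=ra&(X>lo)&(X<lo+.02)&(sg*Y>.015); o2.append(np.percentile(Y[m],[2,98]).round(4) if m.sum()>20 else None)
    print('rail',lo,*o2)
pl=(abs(Y)<.07)&(z>.006)&(z<.013)
for lo in(-.02,.02,.06,.1):
    m=pl&(X>lo)&(X<lo+.02); print('plate',lo,np.percentile(Y[m],[.5,99.5]).round(4) if m.sum()>20 else None)
m=(z>.0225)&(z<.0265)&(X>.06)&(X<.13)&(abs(Y)<.02)&(S>60); print('block',m.sum(),np.percentile(X[m],[2,10,98]).round(4) if m.any() else None)
E
python3 st.py w4.png
```

```text
cass top in tool mm ((45.897674560546875, 1.5797100067138672), (48.28725051879883, 93.53917694091797), 89.77566528320312) tcp [0.5181 0.2451 0.2122] yaw 97.2
edges 0.0 [-0.0218  0.0252] z 0.1913
edges 0.03 [-0.0217  0.0249] z 0.1915
edges 0.06 [-0.0218  0.0248] z 0.1916
rail 0.0 [0.0259 0.035 ] [-0.0359 -0.0267]
rail 0.02 [0.0263 0.0354] [-0.036  -0.0269]
rail 0.04 None None
rail 0.06 None None
plate -0.02 [-0.0466 -0.045 ]
plate 0.02 [-0.0462  0.045 ]
plate 0.06 None
plate 0.1 None
block 0 None
```

View pics/w4.png

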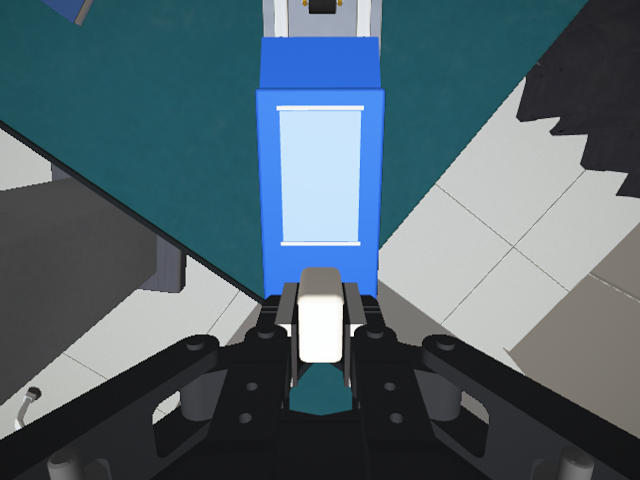

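View 4: the cassette is held straight, nose up the lane. It is centred on the rails at (285,20)/(365,20), with the roller at (322,5). Going down to just above the lane.

>>> drive_tool([
  [0,0.0005,0.03,0,0,0,-1],
  [0,0,0.04,0,0,0,-1],
  [0,0,0.04,0,0,0,-1],
  [0,0,0.03,0,0,0,-1],
  [0,0,0.015,0,0,0,-1],
  [0,0,0.007,0,0,0,-1],
  [0,0,0,0,0,0,-1],
  [0,0,0,0,0,0,-1],
])

```text
t: 8.2
tcp_pos: [0.5205, 0.2458, 0.0526]
tool_rot: [0.661, 0.75, 0.001, 0.0]
force: [-0.6, -0.3, -1.1]
finger_gap: 0.178
gripper_force: 58.7
```

>>> drive_tool([
  [0,0,0.001,0,0,0,-1],
  [0,0,0.001,0,0,0,-1],
  [0,0,0.001,0,0,0,-1],
  [0,0,0,0,0,0,-1],
])

```text
t: 8.6
tcp_pos: [0.5198, 0.2463, 0.0491]
tool_rot: [0.661, 0.75, 0.0, 0.0]
force: [-0.1, 0.7, -2.1]
finger_gap: 0.176
gripper_force: 58.7
```

```bash
python3 go.py 0.5196 0.2464 0.0447 97.25 -1 2; python3 -c "
from h import *
print(manip.sense()['ft_torque'])"
```

```text
t 8.6 pos [0.5198 0.2463 0.0491] yaw 97.23 tilt 0.03 F [-0.1  0.7 -2.1] 2
[0.0001, -0.0001, 0.0022, 0.01, -0.0, -0.01, -1.0],[0.0, -0.0001, 0.0022, 0.02, -0.0, -0.01, -1.0]
[-0.01157047 -0.00203098  0.00900683]
```

>>> drive_tool([
  [0,-0.0005,0.001,0,0,0,-1],
  [0,-0.0005,0.001,0,0,0,-1],
  [0,0,0.001,0,0,0,-1],
  [0,0,0,0,0,0,-1],
  [0,0,0,0,0,0,-1],
])

```text
t: 9.1
tcp_pos: [0.5187, 0.2461, 0.0457]
tool_rot: [0.661, 0.75, -0.0, -0.0]
force: [-0.8, 0.2, -0.7]
finger_gap: 0.176
gripper_force: 58.7
```

>>> drive_tool([
  [0,0,0.001,0,0,0,-1],
  [0,0,0,0,0,0,-1],
  [0,0,0,0,0,0,-1],
])

```text
t: 9.4
tcp_pos: [0.5188, 0.2461, 0.0448]
tool_rot: [0.661, 0.75, -0.0, -0.0]
force: [0.4, 0.1, -1.9]
finger_gap: 0.175
gripper_force: 58.7
```

>>> drive_tool([
  [0,0,0.0005,0,0,0,-1],
  [0,0,0,0,0,0,-1],
  [0,0,0,0,0,0,-1],
])

```text
t: 9.7
tcp_pos: [0.5188, 0.2461, 0.0446]
tool_rot: [0.661, 0.75, 0.0, 0.0]
force: [0.2, -0.0, 1.2]
finger_gap: 0.174
gripper_force: 59.3
```

>>> drive_tool([
  [0,0,0.0005,0,0,0,-1],
  [0,0,0,0,0,0,-1],
  [0,0,0,0,0,0,-1],
])

```text
t: 10.0
tcp_pos: [0.5188, 0.2461, 0.0446]
tool_rot: [0.661, 0.75, 0.0, 0.0]
force: [-1.3, -1.5, 5.4]
finger_gap: 0.17
gripper_force: 59.9
```

>>> drive_tool([
  [0,0,-0.0006,0,0,0,-1],
  [0.004,0,0,0,0,0,-1],
  [0.005,0,0,0,0,0,-1],
  [0.005,0,0,0,0,0,-1],
  [0.005,0,0,0,0,0,-1],
  [0.005,0,0,0,0,0,-1],
  [0,0,0,0,0,0,-1],
])

```text
t: 10.7
tcp_pos: [0.5159, 0.2711, 0.0447]
tool_rot: [0.661, 0.75, 0.001, 0.0]
force: [-0.7, 0.2, 5.6]
finger_gap: 0.176
gripper_force: 59.7
```

>>> drive_tool([
  [0.004,0,0,0,0,0,-1],
  [0.004,0,0,0,0,0,-1],
  [0.004,0,0,0,0,0,-1],
  [0.004,0,0,0,0,0,-1],
  [0.004,0,0,0,0,0,-1],
  [0,0,0,0,0,0,-1],
  [0,0,0,0,0,0,-1],
])

```text
t: 11.4
tcp_pos: [0.5134, 0.2902, 0.0447]
tool_rot: [0.661, 0.75, 0.0, 0.0]
force: [0.2, -0.5, 5.2]
finger_gap: 0.179
gripper_force: 59.7
```

```bash
python3 go.py 0.5196 0.2464 0.0447 97.25 -1 1; python3 st.py w5.png; python3 -c "
from h import *
i=cv2.imread('pics/w5.png'); s=snap('side')['image'][:,:,::-1]
cv2.imwrite('pics/v5.png',np.hstack([i[0:320,160:480],cv2.resize(s[60:220,270:400],(260,320))]))"
```

```text
t 11.4 pos [0.5134 0.2902 0.0447] yaw 97.22 tilt 0.05 F [ 0.2 -0.5  5.2] 1
[-0.0442, 0.0006, -0.0001, 0.04, -0.03, -0.03, -1.0]
cass top in tool mm ((55.9357795715332, 0.00339508056640625), (69.979248046875, 112.60149383544922), 89.99469757080078) tcp [0.5134 0.2902 0.0447] yaw 97.22
edges 0.0 [-0.0219  0.0252] z 0.0238
edges 0.03 [-0.0218  0.0249] z 0.0241
edges 0.06 [-0.0335  0.0333] z 0.0241
rail 0.0 [0.0259 0.0351] [-0.0361 -0.0267]
rail 0.02 [0.0259 0.035 ] [-0.036  -0.0268]
rail 0.04 None None
rail 0.06 None None
plate -0.02 [-0.0463  0.0452]
plate 0.02 [-0.046   0.0449]
plate 0.06 None
plate 0.1 None
block 0 None
```

View pics/v5.png

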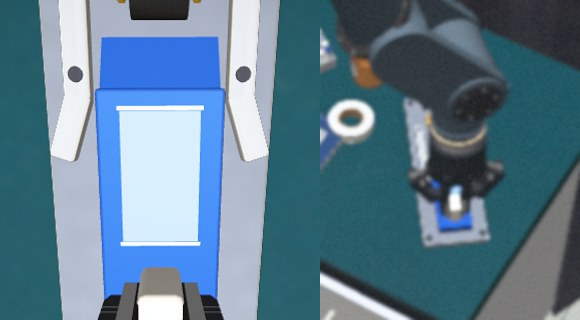

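View 5: nose centred between the rails (gaps about 8 px each side), its tip at y=37 just short of the roller at (160,10). Now wedging in slowly.

>>> drive_tool([
  [0.003,0,-0.0003,0,0,0,-1],
  [0.003,0,0,0,0,0,-1],
  [0.003,0,0,0,0,0,-1],
  [0.003,0,0,0,0,0,-1],
  [0.003,0,0,0,0,0,-1],
  [0,0,0,0,0,0,-1],
])

```text
t: 12.1
tcp_pos: [0.5114, 0.3043, 0.0447]
tool_rot: [0.661, 0.75, -0.0, 0.0]
force: [0.0, -4.3, 4.3]
finger_gap: 0.176
gripper_force: 59.6
```

>>> drive_tool([
  [0.003,0,0,0,0,0,-1],
  [0.003,0,0,0,0,0,-1],
  [0.003,0,0,0,0,0,-1],
  [0,0,0,0,0,0,-1],
])

```text
t: 12.5
tcp_pos: [0.5103, 0.3126, 0.0447]
tool_rot: [0.661, 0.75, -0.001, 0.001]
force: [1.4, -7.4, 4.9]
finger_gap: 0.173
gripper_force: 59.6
```

>>> drive_tool([
  [0.003,0,0,0,0,0,-1],
  [0.003,0,0,0,0,0,-1],
  [0.003,0,0,0,0,0,-1],
  [0,0,0,0,0,0,-1],
])

```text
t: 12.9
tcp_pos: [0.509, 0.3222, 0.0447]
tool_rot: [0.661, 0.75, -0.0, 0.0]
force: [1.7, -4.9, 4.6]
finger_gap: 0.178
gripper_force: 59.6
```

>>> drive_tool([
  [0.003,0,0,0,0,0,-1],
  [0.003,0,0,0,0,0,-1],
  [0.003,0,0,0,0,0,-1],
  [0,0,0,0,0,0,-1],
])

```text
t: 13.3
tcp_pos: [0.5078, 0.3314, 0.0447]
tool_rot: [0.661, 0.75, -0.0, 0.0]
force: [1.6, -3.3, 4.4]
finger_gap: 0.171
gripper_force: 59.5
```

>>> drive_tool([
  [0.002,0,0,0,0,0,-1],
  [0.002,0,0,0,0,0,-1],
  [0.002,0,0,0,0,0,-1],
  [0,0,0,0,0,0,-1],
])

```text
t: 13.7
tcp_pos: [0.5071, 0.3372, 0.0447]
tool_rot: [0.661, 0.75, -0.0, 0.0]
force: [2.2, -4.1, 4.0]
finger_gap: 0.175
gripper_force: 59.6
```

```bash
python3 st.py w6.png | head -1; python3 -c "
from h import *
i=cv2.imread('pics/w6.png'); cv2.imwrite('pics/v6.png',cv2.resize(i[0:250,190:450],None,fx=2,fy=2))"
```

```text
cass top in tool mm ((55.67005920410156, 0.00557708740234375), (112.94822692871094, 69.98046875), 0.0030152571853250265) tcp [0.5071 0.3372 0.0447] yaw 97.23
```

View pics/v6.png

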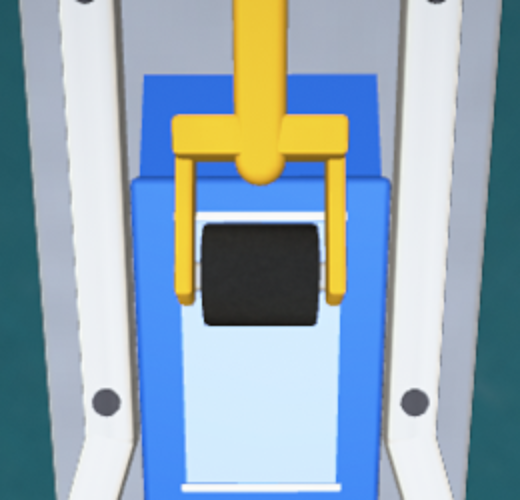

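View 6: the roller is up on the flat top (260,275), the cassette is straight between the rails, and the nose edge is at y=75. The block is still ahead.

>>> drive_tool([
  [0.0015,0,0,0,0,0,-1],
  [0.0015,0,0,0,0,0,-1],
  [0.0015,0,0,0,0,0,-1],
  [0.0015,0,0,0,0,0,-1],
  [0,0,0,0,0,0,-1],
])

```text
t: 14.25
tcp_pos: [0.5064, 0.3431, 0.0447]
tool_rot: [0.661, 0.75, -0.0, 0.0]
force: [0.3, -5.7, 5.4]
finger_gap: 0.174
gripper_force: 59.6
```

>>> drive_tool([
  [0.0015,0,0,0,0,0,-1],
  [0.0015,0,0,0,0,0,-1],
  [0.0015,0,0,0,0,0,-1],
  [0,0,0,0,0,0,-1],
])

```text
t: 14.65
tcp_pos: [0.5058, 0.3476, 0.0447]
tool_rot: [0.661, 0.75, -0.0, 0.0]
force: [0.3, -5.1, 4.5]
finger_gap: 0.177
gripper_force: 59.6
```

>>> drive_tool([
  [0.001,0,0,0,0,0,-1],
  [0.001,0,0,0,0,0,-1],
  [0,0,0,0,0,0,-1],
])

```text
t: 14.95
tcp_pos: [0.5056, 0.3496, 0.0447]
tool_rot: [0.661, 0.75, -0.0, 0.0]
force: [0.7, -6.0, 4.0]
finger_gap: 0.174
gripper_force: 59.6
```

>>> drive_tool([
  [0.001,0,0,0,0,0,-1],
  [0.001,0,0,0,0,0,-1],
  [0,0,0,0,0,0,-1],
])

```text
t: 15.25
tcp_pos: [0.5053, 0.3515, 0.0446]
tool_rot: [0.661, 0.75, -0.0, -0.0]
force: [0.5, -5.5, 4.0]
finger_gap: 0.174
gripper_force: 59.6
```

>>> drive_tool([
  [0.001,0,0,0,0,0,-1],
  [0.0005,0,0,0,0,0,-1],
  [0,0,0,0,0,0,-1],
])

```text
t: 15.55
tcp_pos: [0.5051, 0.353, 0.0447]
tool_rot: [0.661, 0.75, -0.0, 0.0]
force: [1.2, -5.4, 4.3]
finger_gap: 0.174
gripper_force: 59.6
```

>>> drive_tool([
  [0.0005,0,0,0,0,0,-1],
  [0.0005,0,0,0,0,0,-1],
  [0,0,0,0,0,0,-1],
])

```text
t: 15.85
tcp_pos: [0.505, 0.3539, 0.0447]
tool_rot: [0.661, 0.75, -0.0, 0.0]
force: [0.5, -5.2, 4.3]
finger_gap: 0.17
gripper_force: 59.6
```

>>> drive_tool([
  [0.0005,0,0,0,0,0,-1],
  [0.0005,0,0,0,0,0,-1],
  [0,0,0,0,0,0,-1],
])

```text
t: 16.15
tcp_pos: [0.5049, 0.3548, 0.0447]
tool_rot: [0.661, 0.75, -0.0, 0.0]
force: [1.0, -5.3, 4.5]
finger_gap: 0.178
gripper_force: 59.6
```

```bash
cat > gap.py <<'E'
from h import *
s,E,P=wrist('g.png'); q=manip.sense(); M=R.from_quat(q['tool_rot']).as_matrix(); L=(P-q['tcp_pos'])@M
hsv=cv2.cvtColor(s['image'],cv2.COLOR_RGB2HSV)
for c in(290,350):
    for r in range(0,60,3): print(r,hsv[r,c],(L[r,c]*1000).round(1),(P[r,c,2]*1000).round(1))
E
python3 gap.py
```

```text
0 [ 21 147 237] [110.8  -8.9  19.9] 24.7
3 [ 21 148 235] [110.   -8.9  20.3] 24.3
6 [ 20 147 235] [109.5  -9.   21.8] 22.9
9 [ 21 146 238] [107.9  -8.9  19.6] 25.1
12 [ 21 143 240] [107.4  -9.   20.9] 23.7
15 [ 21 149 242] [106.4  -9.   20.7] 23.9
18 [ 17 164 196] [105.5  -9.   21. ] 23.6
21 [ 18 162 118] [105.5  -9.3  24.8] 19.8
24 [ 17 162 112] [105.8  -9.7  29.9] 14.7
27 [ 17  57 129] [106.1 -10.1  35.5] 9.1
30 [110  34 197] [104.8 -10.1  34.6] 10.0
33 [111  33 198] [104.  -10.2  35.6] 9.0
36 [109  21 195] [103.  -10.2  35.6] 9.0
39 [109 202 224] [101.   -9.9  31. ] 13.6
42 [109 200 223] [99.8 -9.9 30.5] 14.1
45 [109 199 224] [98.8 -9.9 30.4] 14.2
48 [109 199 224] [97.7 -9.9 29.8] 14.8
51 [109 199 225] [96.4 -9.8 28.6] 16.0
54 [109 199 225] [95.3 -9.8 28.3] 16.4
57 [109 199 225] [94.2 -9.8 27.9] 16.7
0 [ 20 148 235] [111.1  11.7  20.9] 23.7
3 [ 20 148 234] [110.1  11.7  20.6] 24.0
6 [ 20 147 234] [109.1  11.7  20.5] 24.2
9 [ 21 147 236] [108.7  11.9  22.1] 22.5
12 [ 21 145 240] [107.1  11.7  19.6] 25.0
15 [ 20 149 241] [106.3  11.8  20.3] 24.3
18 [ 18 164 193] [105.6  11.9  21.2] 23.4
21 [ 18 160 116] [105.3  12.1  23.8] 20.9
24 [ 18 161 109] [105.5  12.4  28.5] 16.1
27 [ 17  57 126] [106.1  12.9  35.3] 9.4
30 [110  34 194] [104.8  12.9  34.4] 10.2
33 [109  33 193] [103.9  12.9  34.8] 9.9
36 [110  59 199] [102.6  12.9  33.9] 10.7
39 [109 201 223] [101.2  12.7  31.8] 12.8
42 [109 199 224] [99.9 12.7 30.5] 14.1
45 [109 200 224] [98.7 12.7 30. ] 14.6
48 [109 199 224] [97.6 12.6 29.4] 15.2
51 [109 200 224] [96.4 12.6 28.4] 16.2
54 [109 199 225] [95.1 12.5 26.7] 17.9
57 [109 199 225] [94.1 12.6 27.3] 17.4
```

Block face at tool x≈105.6 mm and nose tip at ≈101.8 mm, so about 3.9 mm remain.

>>> drive_tool([
  [0.001,0,0,0,0,0,-1],
  [0.001,0,0,0,0,0,-1],
  [0.0008,0,0,0,0,0,-1],
  [0,0,0,0,0,0,-1],
])

```text
t: 16.6
tcp_pos: [0.5046, 0.3575, 0.0447]
tool_rot: [0.661, 0.75, -0.0, 0.0]
force: [0.9, -6.1, 4.1]
finger_gap: 0.175
gripper_force: 59.6
```

>>> drive_tool([
  [0.0004,0,0,0,0,0,-1],
  [0,0,0,0,0,0,-1],
  [0,0,0,0,0,0,-1],
])

```text
t: 16.9
tcp_pos: [0.5045, 0.3578, 0.0447]
tool_rot: [0.661, 0.75, -0.0, 0.0]
force: [1.2, -5.6, 3.6]
finger_gap: 0.181
gripper_force: 59.6
```

>>> drive_tool([
  [0.0003,0,0,0,0,0,-1],
  [0,0,0,0,0,0,-1],
  [0,0,0,0,0,0,-1],
])

```text
t: 17.2
tcp_pos: [0.5045, 0.3581, 0.0447]
tool_rot: [0.661, 0.75, -0.0, 0.0]
force: [1.3, -4.9, 3.9]
finger_gap: 0.174
gripper_force: 59.6
```

>>> drive_tool([
  [0.0003,0,0,0,0,0,-1],
  [0,0,0,0,0,0,-1],
  [0,0,0,0,0,0,-1],
])

```text
t: 17.5
tcp_pos: [0.5044, 0.3583, 0.0447]
tool_rot: [0.661, 0.75, -0.0, 0.0]
force: [1.5, -4.6, 3.8]
finger_gap: 0.175
gripper_force: 59.6
```

>>> drive_tool([
  [0.0003,0,0,0,0,0,-1],
  [0,0,0,0,0,0,-1],
  [0,0,0,0,0,0,-1],
])

```text
t: 17.8
tcp_pos: [0.5045, 0.3583, 0.0447]
tool_rot: [0.661, 0.75, -0.001, 0.0]
force: [0.8, -6.9, 4.7]
finger_gap: 0.175
gripper_force: 59.6
```

```bash
python3 gap.py|awk '$1>=9&&$1<=48'
```

```text
9 [ 21 146 239] [108.   -8.9  20. ] 24.5
12 [ 21 146 237] [107.3  -9.   20.9] 23.7
15 [ 21 146 236] [106.2  -8.9  19.9] 24.6
18 [ 21 145 237] [105.5  -9.   20.9] 23.7
21 [ 21 144 239] [104.7  -9.1  21.6] 22.9
24 [ 21 143 242] [103.2  -8.9  19.3] 25.2
27 [ 21 151 244] [102.6  -9.1  20.8] 23.8
30 [ 18 162 131] [101.7  -9.1  21. ] 23.6
33 [ 18 160 115] [102.2  -9.6  27.4] 17.2
36 [ 18 195 114] [102.1  -9.9  31.4] 13.1
39 [109 200 224] [100.8  -9.8  30.1] 14.4
42 [109 200 224] [99.8 -9.9 30.6] 13.9
45 [109 200 224] [98.4 -9.7 28.4] 16.2
48 [109 200 224] [97.4 -9.8 28.8] 15.8
9 [ 20 146 237] [107.8  11.7  19.1] 25.4
12 [ 20 148 235] [107.1  11.8  20. ] 24.6
15 [ 20 148 234] [106.6  11.9  21.4] 23.2
18 [ 21 145 235] [105.4  11.8  20.3] 24.2
21 [ 21 145 238] [104.5  11.9  20.5] 24.0
24 [ 21 144 241] [103.5  11.9  20.4] 24.1
27 [ 21 151 243] [102.7  11.9  20.8] 23.8
30 [ 17 160 129] [102.2  12.1  23. ] 21.6
33 [ 18 159 112] [102.   12.3  26.3] 18.2
36 [16 78 98] [102.   12.7  31.1] 13.4
39 [109 200 224] [101.   12.7  31.2] 13.4
42 [109 199 224] [99.8 12.7 30.3] 14.2
45 [109 200 224] [98.6 12.6 29.4] 15.1
48 [109 199 224] [97.6 12.7 29.4] 15.1
```

>>> drive_tool([
  [0.0002,0,0,0,0,0,-1],
  [0,0,0,0,0,0,-1],
  [0,0,0,0,0,0,-1],
])

```text
t: 18.15
tcp_pos: [0.5045, 0.3584, 0.0447]
tool_rot: [0.661, 0.75, -0.001, 0.0]
force: [1.9, -7.7, 4.8]
finger_gap: 0.171
gripper_force: 59.7
```

>>> drive_tool([
  [0.0002,0,0,0,0,0,-1],
  [0,0,0,0,0,0,-1],
  [0,0,0,0,0,0,-1],
])

```text
t: 18.45
tcp_pos: [0.5044, 0.3584, 0.0447]
tool_rot: [0.661, 0.75, -0.001, 0.0]
force: [2.0, -8.6, 4.6]
finger_gap: 0.174
gripper_force: 59.7
```

>>> drive_tool([
  [0,0,0,0,0,0,-0.4],
  [0,0,0,0,0,0,-0.2],
  [0,0,0,0,0,0,-0.1],
  [0,0,0,0,0,0,-0.1],
  [0,0,0,0,0,0,-0.1],
])

```text
t: 18.95
tcp_pos: [0.5041, 0.3601, 0.0445]
tool_rot: [0.661, 0.75, 0.0, -0.0]
force: [0.0, -0.0, 0.6]
finger_gap: 0.449
gripper_force: 0.0
```

>>> drive_tool([
  [0,0,-0.005,0,0,0,-0.1],
  [0,0,-0.02,0,0,0,-0.1],
  [0,0,-0.03,0,0,0,-0.1],
  [-0.02,0,-0.03,0,0,0,-0.1],
  [-0.04,0,-0.02,0,0,0,-0.1],
  [-0.03,0,0,0,0,0,-0.1],
  [0,0,0,0,0,0,-0.1],
  [0,0,0,0,0,0,-0.1],
])

```text
t: 19.75
tcp_pos: [0.5159, 0.27, 0.1502]
tool_rot: [0.662, 0.75, 0.0, -0.0]
force: [0.2, 1.4, 0.3]
finger_gap: 0.447
gripper_force: 0.0
```

```bash
python3 - <<'E'
from h import *
s,E,P=wrist('w9.png'); i=cv2.imread('pics/w9.png'); cv2.imwrite('pics/v9.png',cv2.resize(i[0:280,170:470],None,fx=2,fy=2))
a=np.radians(97.25);D=P[...,:2]-np.array([.5022,.377]);X=D[...,0]*np.cos(a)+D[...,1]*np.sin(a);Y=-D[...,0]*np.sin(a)+D[...,1]*np.cos(a);z=P[...,2]
hsv=cv2.cvtColor(s['image'],cv2.COLOR_RGB2HSV);H,S=hsv[...,0],hsv[...,1]
for lo,hi in((-.016,-.009),(.009,.016)):
    c=(Y>lo)&(Y<hi)
    b=c&(H>95)&(H<125)&(S>150)&(X>0.03); k=c&(H>12)&(H<25)&(S>100)&(z>.02)&(z<.027)&(X<.13)
    print('nose',np.percentile(X[b],99.5).round(4),'block',np.percentile(X[k],1).round(4) if k.any() else None)
print(manip.sense()['t'])
E
```

```text
Traceback (most recent call last):
IndexError: index -1 is out of bounds for axis 0 with size 0
```

View pics/v9.png

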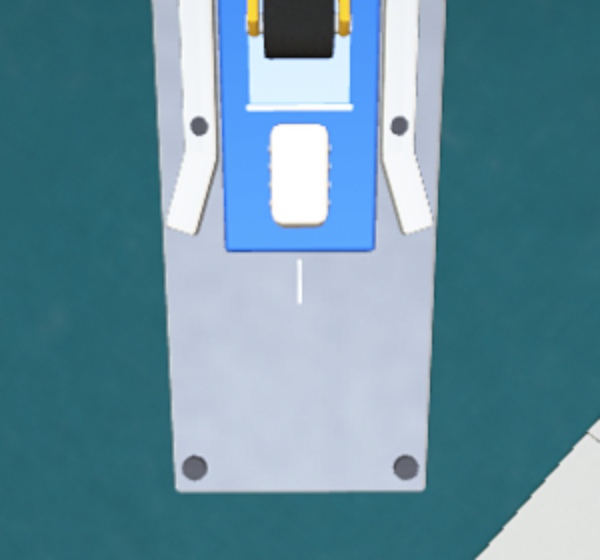

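View 9: released, with the roller on the window (300,30) and the tail at y=250. The nose is out of frame, so I'll move the camera forward and higher to check it.

>>> drive_tool([
  [0,0,-0.04,0,0,0,-0.1],
  [0.04,0,-0.04,0,0,0,-0.1],
  [0.04,0,-0.02,0,0,0,-0.1],
  [0,0,0,0,0,0,-0.1],
  [0,0,0,0,0,0,-0.1],
])

```text
t: 20.3
tcp_pos: [0.5053, 0.347, 0.245]
tool_rot: [0.66, 0.751, 0.0, 0.0]
force: [-0.0, -0.2, -1.0]
finger_gap: 0.446
gripper_force: 0.0
```

```bash
python3 - <<'E'
from h import *
s,E,P=wrist('w10.png'); i=cv2.imread('pics/w10.png'); cv2.imwrite('pics/v10.png',cv2.resize(i[0:280,170:470],None,fx=2,fy=2))
a=np.radians(97.25);D=P[...,:2]-np.array([.5022,.377]);X=D[...,0]*np.cos(a)+D[...,1]*np.sin(a);Y=-D[...,0]*np.sin(a)+D[...,1]*np.cos(a);z=P[...,2]
hsv=cv2.cvtColor(s['image'],cv2.COLOR_RGB2HSV);H,S=hsv[...,0],hsv[...,1]
for lo,hi in((-.016,-.009),(.009,.016)):
    c=(Y>lo)&(Y<hi)
    b=c&(H>95)&(H<125)&(S>150)&(X>0.03); k=c&(H>12)&(H<25)&(S>100)&(z>.02)&(z<.027)&(X<.13)
    for t,m in(('nose',b),('block',k)): print(t,np.percentile(X[m],[1,99]).round(4) if m.any() else None)
print(manip.sense()['t'])
E
```

```text
nose [0.0585 0.0823]
block [0.0835 0.0981]
nose [0.0309 0.0822]
block [0.0833 0.0982]
20.35
```

View pics/v10.png

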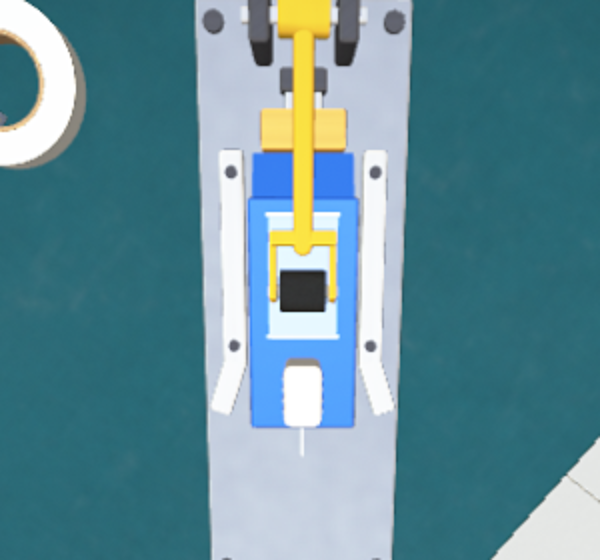

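View 10: the nose meets the block at y≈152 with no gap and no red showing. The roller is on the cassette at (302,290), and the block still reads 83 mm, as before the push. Signing off.

```bash
python3 -c "
from station import manip
print(manip.sign_off())"
```

```text
the job is handed in; nothing more can be done
None
```

The cassette is home against the brass block with no gap or red tab showing, the roller is bearing on its top, the block shows no sign of being driven back, and the job was handed in at about 20 s with the gripper clear; no verdict was returned.

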